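Switch off the warming tray and lift the kettle off it

ROBOT

A 6-joint arm with a two-finger parallel gripper is mounted at the origin on the work surface. World frame = base frame: x ahead of the robot, y to its left, z up, the work surface at z = 0. Lengths are in m, angles in rad, forces in N, time in s.
With the tool pointing down it reaches from about 0.275 to 0.825 m from the base axis. Payload 5.2 kg.
Tool frame: the origin (TCP) lies between the finger pads, 19 mm behind the fingertips; this is the grasp point; z points along the fingers, y is the line along which they close (so a half turn about z gives the same grasp; the last joint's range is limited). The gripper opens to 93 mm and grips with 3 to 60 N. Pads are 15 mm wide; open, the fingers measure 128 mm over their backs; the gripper's body (75 mm by 188 mm) begins 65 mm behind the grasp point.
Start: joints at [-1.528, 0.259, 1.535, -0, 1.348, -0.203], TCP at [0.134, -0.533, 0.237] pointing down, gripper open.
Joint ranges: [-3.14, 3.14], [-0.91, 2.08], [0.19, 2.58], [-1.22, 4.36], [0.22, 2.71], [-3.12, 3.12]. Speed limits (rad/s): [2.57, 2.57, 3.14, 3.14, 3.14, 3.14].

INTERFACE

Orientations are given as a rotation vector (axis times angle).
In Python, from station import ctrl, read_camera, camera_model, spotter gives the robot as it stands. The module is installed in compiled form; this text tells all that it offers.
- The arm moves only by the tool play_rows, never from a script. Its argument "moves" is text: rows parted by semicolons, each of 5 numbers parted by spaces: the opening, from -1 (shut) to 1 (fully open), then the shift along the world's x, y, z in cm, then the turn about the world's z in rad. A call has 1 to 5 rows; each row is the pose to reach, as a shift and turn from the pose commanded when the call began; what a row does not reach only later rows make up. A row lasts 1/8 s, in which the tool goes at most 62.5 mm and 10.7 degrees, less where a joint would pass 70% of its speed; a pose out of reach is approached as far as the arm can. A call with a gripper value outside its range is refused whole. The fingers move at their own pace and stop on an object; "squeeze" is the grip in N (left out, the last holds). Time passes only in rows, so rows that repeat a pose let the fingers close. It gives the time, the measured TCP pose, the force, the opening and the grip force at its end, in the units of the state.
- ctrl.get_state(): the state, without advancing time (a new reading comes with each control period).
- read_camera(name): name is "scene" or "top" or "wrist"; returns the picture (400x640x3 uint8, red, green, blue); there is no depth.
- camera_model(name): a dict with "K" (3x3 intrinsics, pixels), "T" (4x4, takes a point from camera to world coordinates); the wrist camera has in their place "tool_from_camera" (4x4, takes a point from camera to tool coordinates, whose origin is the TCP and whose axes are the flange's). Camera axes: x right, y down, z forward; pixel columns grow to the right and rows downward; lengths in m; the calibration is good to about 2 mm. A picture is of the moment at which its call begins: read the wrist's pose just before it. camera_model takes no time and is no camera call.
- ctrl.finish_job(): hands the job in; it is judged then, once.
Trained networks look in the newest picture that a camera, given by its name, has taken for a name from the list of things; names that differ only in an ending like _2 or _b are one class to them, and where a whole thing is asked for, a point or a joint stands for the part that bears it (a point fixed in the world has none). Each returns a list of dicts, best first, with "conf" (0 to 1); they miss things now and then, are a little off and sometimes report something else, mostly with a low value. They report only what shows in the picture. A call takes as long as a camera call. They do not tell look-alikes from the thing itself.
- spotter.boxes_of(camera, thing): "location" ([x, y, z] in m, in world coordinates, good to about 4 mm: the middle of the surface that is visible of it).
- spotter.outline_of(camera, thing): "region" (400x640 bool, what is visible of it).
- spotter.pinpoint(camera, thing): "location" ([x, y, z] in m, in world coordinates, good to about 4 mm: a listed point, or the origin of a listed thing).
The state is a dict: "time": time; "joint_positions": joint angles; "qvel": joint speeds; "joint_efforts": joint torques, N m; "position": TCP position; "ee_rot": TCP orientation; "contact_force": force on the tool from outside, world axes, zero at the start; "moment": the same for the moment, N m; "gripper_width": opening from 0.0 (shut) to 1.0 (fully open); "finger_force": force on a finger pad.
Only numpy, scipy, OpenCV 4.12 (cv2) and the standard library are available. Lean on these libraries where they do the work, as an engineer would, in place of code of your own. Each camera call takes 0.05 s, during which the arm holds its last target. There are 200 camera calls.

TASK

The meal is over: slide the warming tray's heat control all the way to off, and only then take the kettle by its arched handle and lift it about 10 cm clear of the glass. Finish holding it there over the tray, level and still in the gripper, so that I can wipe under it: do not put it down or let go, never tip it, and leave the casserole and the crockery alone.

Things in the scene. Friction and masses are not known exactly. Their poses are not given: they have to be found in the camera images.
- tray: Warming tray, fixed: steel case 340 mm (its x) by 460 mm (its y; 526 over the black end handles), flat top 50 mm above the worktop. Origin: centre of its underside, on the worktop. y points left as seen from the control strip. Black glass hot plate: x -106 to +162, y -225 to +225 mm; aluminium control strip 60 mm wide along its -x side, next to the robot.
- heat (a joint): Slide control of the tray, value in m: 0 = off, at the end stop at the left (tray +y) end of its slot, where the printed scale bars are shortest; grows to 0.060 = hottest at the right (tray -y) end. Slides straight along the tray's y, needs about 2 N, has no spring and stays where it is left.
- heat_top (a point): Centre of the top face of the slide control's black cap, a block 12 mm along its travel (tray y), 22 mm across it (tray x), 16 mm tall; top 69.5 mm above the worktop, 19.5 mm above the flat strip. Moves with the control: in the tray's frame x = -138 mm, y = +30 at off, -30 at hottest. Over 100 mm free either way along the travel.
- kettle: White enamelled kettle, loose on the tray, 0.5 to 0.85 kg, mass nearly centred. Round body 152 mm across, 89 mm high; fixed lid with knob (top at 115 mm); spout on its +x side reaches 125 mm from the axis, 95 mm high; rigid arched steel handle in its x-z plane with a wooden grip on top. Origin: centre of its underside, 50 mm above the worktop at the start; z up.
- kettle_grip (a point): Centre of the kettle's wooden grip, straight above the kettle's centre, 165 mm above its underside. A straight bar 80 mm long along the kettle's x, 20 mm wide (kettle y), 18 mm high, flat sides; 41 mm free under it above the lid knob. Axes as the kettle's.
- casserole: Round white ceramic casserole with its lid on, 178 mm in diameter, 112 mm high to the top of the lid's knob, two lugs reaching 105 mm from its axis; 1.6 kg, loose on the tray beside the kettle; stays where it is. Origin: centre of its underside.
- plates: Stack of white dinner plates on the worktop to the robot's left, 210 mm in diameter, 49 mm high; stays where it is. Origin: centre of its underside.
- bowl: Steel fruit bowl, empty, on the worktop to the right, 240 mm in diameter, 85 mm high; stays where it is. Origin: centre of its underside.
- mug: White mug on the worktop to the right, 80 mm in diameter, 95 mm high; stays where it is. Origin: centre of its underside.
Not all that is in view belongs to the job. Leave any black or green look-alike of the kettle alone.

How it is judged:
On the way, in this order (a step that is already met when the one before it is completed fails the run):
1. the heat control is slid fully to off while the kettle still stands on the tray (value of joint heat below 0.005 m and height (world z) of kettle below 0.06 m), for 0.2 s.
2. the kettle is lifted clear of the tray, level, held by the gripper (height (world z) of kettle between 0.11 and 0.2 m and angle between kettle's own z axis and vertical below 0.12 rad and contact force between kettle and the fingers above 2 N and contact force between kettle and tray below 0.2 N and contact force between kettle and casserole below 0.2 N and contact force between kettle and plates below 0.2 N and contact force between kettle and bowl below 0.2 N and contact force between kettle and mug below 0.2 N), for 0.3 s.
At the end, for the whole second after the job is handed in: Heat control within 5 mm of off; kettle in the gripper (TCP within 50 mm of its grip), touching nothing else, over the tray, its underside 60 to 150 mm above the tray top, tilt under 0.12 rad, slower than 0.03 m/s and 0.15 rad/s; other things within 30 mm of where they stood (all of step 2 and value of joint heat below 0.005 m and x of kettle in the frame of tray between -0.14 and 0.17 m and y of kettle in the frame of tray between -0.24 and 0.24 m and linear speed of kettle below 0.03 m/s and angular speed of kettle below 0.15 rad/s and distance between the grasp point and kettle_grip below 0.05 m and distance of each of casserole, plates, bowl, mug from where it was at the start of the episode below 0.03 m); the arm keeps its last pose, push and grip.
It fails at once if the kettle leaves the tray before the heat is off (height (world z) of kettle above 0.075 m and value of joint heat above 0.008 m).
It fails at once if the kettle is tipped by more than 0.35 rad (angle between kettle's own z axis and vertical above 0.35 rad).
It fails at once if the casserole, plates, bowl or mug is shifted by more than 30 mm (distance of any of casserole, plates, bowl, mug from where it was at the start of the episode above 0.03 m).
It also fails if it takes over 48 s, if anything falls off the work surface, if the arm or the gripper's body presses on something with over 40 N, if the wrist force passes 120 N, or if a joint passes its speed limit or range.

## Working session

There is one attempt and no reset: what is moved stays moved. The work goes in short steps, Python scripts to look and compute and a tool call to move; the robot and the scene stay as the last step left them, time stands still between calls to the robot, and variables do not carry over. Pictures are saved under pics/ and viewed, at most 10 in all, crops included, and the job is handed in when it is done.

Besides the shell and the picture viewer there is one more tool, called after "Request:" as name(argument=value, ...) on one line, values as JSON. play_rows: Moves the arm, as the interface text tells. Its arguments: {"type":"object","properties":{"moves":{"type":"string"},"squeeze":{"type":"number"}},"required":["moves"]}

```bash
mkdir -p pics
python3 - <<'E'
from station import ctrl, read_camera, camera_model, spotter
import cv2, numpy as np
for c in ["top","scene"]:
    im=read_camera(c); cv2.imwrite(f"pics/{c}0.png",im[:,:,::-1])
    for t in ["tray","heat_top","kettle","kettle_grip","casserole"]:
        for r in spotter.pinpoint(c,t)[:3]: print(c,t,round(r["conf"],2),np.round(r["location"],3))
s=ctrl.get_state(); print(s["time"],s["position"],s["ee_rot"],s["gripper_width"])
E
```

```text
top tray 0.95 [ 0.584 -0.076 -0.001]
top tray 0.54 [0.472 0.514 0.001]
top tray 0.21 [0.638 0.037 0.052]
top kettle 0.74 [ 0.252 -0.304  0.003]
top kettle 0.72 [ 0.371 -0.488 -0.   ]
top kettle 0.69 [ 0.603 -0.195  0.048]
top kettle_grip 0.84 [ 0.243 -0.302  0.167]
top kettle_grip 0.82 [ 0.61  -0.191  0.217]
top kettle_grip 0.67 [0.731 0.335 0.167]
top casserole 0.59 [0.635 0.037 0.05 ]
scene tray 0.83 [ 0.594 -0.08   0.003]
scene kettle 0.91 [ 0.246 -0.304 -0.002]
scene kettle 0.69 [ 0.728  0.337 -0.003]
scene kettle 0.67 [ 0.603 -0.187  0.049]
scene kettle_grip 0.97 [ 0.245 -0.304  0.164]
scene kettle_grip 0.66 [0.725 0.334 0.162]
scene casserole 0.92 [0.642 0.037 0.049]
scene casserole 0.55 [ 0.376 -0.483 -0.001]
scene casserole 0.46 [ 0.592 -0.078 -0.001]
0.6 [ 0.13384515 -0.53344274  0.23746987] [-3.11787042e+00 -3.85146059e-01  4.56058303e-05] 1.0040956846826685
```

View pics/top0.png

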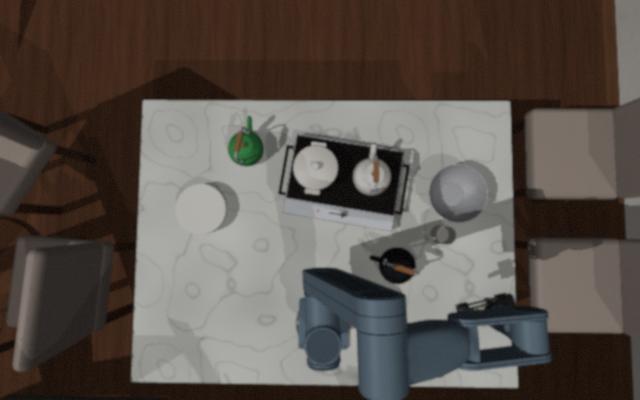

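View pics/scene0.png

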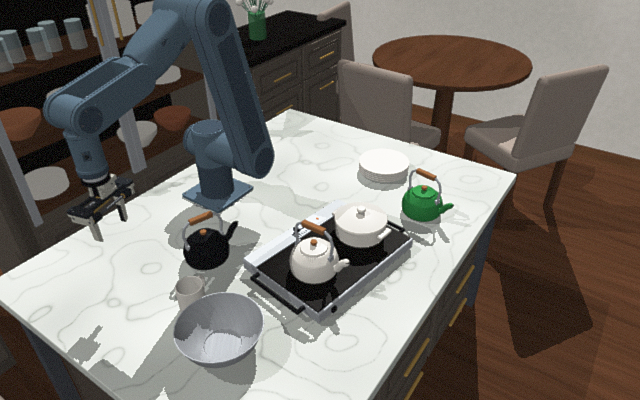

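The top and scene pictures agree. The white kettle stands on the tray near (0.605, -0.19), at about (372,175) in the top view. The casserole is at (316,167) and the slider at about (340,213). The tray is yawed by about -0.18 rad, and the black kettle at (398,265) and the green one at (245,148) are decoys. I'll go up and over to the control strip for a wrist view.

Request:
play_rows(moves="-1 0 0 6 0; -1 2 4 10 -0.1; -1 5.5 9 10 -0.2; -1 9 14 10 -0.3; -1 12 19 10 -0.43")

```text
time: 1.23
position: [0.2547, -0.3418, 0.3377]
ee_rot: [3.127, -0.296, 0.001]
contact_force: [1.1, 0.0, 0.9]
gripper_width: 0.513
finger_force: 0.0
```

Request:
play_rows(moves="-1 3 5 0 0; -1 6 10 0 0; -1 9 15 0 0; -1 12 20 0 0; -1 15 23 0 0")

```text
time: 1.85
position: [0.4044, -0.1111, 0.338]
ee_rot: [3.128, -0.286, 0.002]
contact_force: [0.2, -0.6, 1.3]
gripper_width: 0.015
finger_force: 0.0
```

Run:
```python
from station import ctrl, read_camera, camera_model, spotter
import cv2, numpy as np
s=ctrl.get_state(); print(s["time"],s["position"],s["ee_rot"],s["gripper_width"])
im=read_camera("wrist"); cv2.imwrite("pics/w1.png",im[:,:,::-1])
for t in ["tray","heat_top","kettle","kettle_grip"]:
    for r in spotter.pinpoint("wrist",t)[:3]: print(t,round(r["conf"],2),np.round(r["location"],3))
for t in ["heat_top"]:
    for c in ["top","scene"]:
        read_camera(c)
        for r in spotter.pinpoint(c,t)[:3]: print(c,t,round(r["conf"],2),np.round(r["location"],3))
m=camera_model("wrist"); print(m["K"],m["tool_from_camera"])
```

```text
1.85 [ 0.40439875 -0.11107942  0.33800015] [ 3.12815870e+00 -2.86393858e-01  1.93217030e-03] 0.014872976925747286
tray 0.95 [ 0.587 -0.074 -0.002]
heat_top 0.55 [ 0.449 -0.073  0.066]
kettle 0.91 [ 0.609 -0.189  0.05 ]
kettle 0.9 [ 0.243 -0.3    0.   ]
kettle_grip 0.85 [ 0.251 -0.3    0.164]
[[284.93701718   0.         321.46980551]
 [  0.         284.93701718 201.47546419]
 [  0.           0.           1.        ]] [[ 1.80329158e-03 -9.68451227e-01 -2.49196648e-01  6.84337674e-02]
 [ 9.99998328e-01  1.67047719e-03  7.44443724e-04  1.32676267e-03]
 [-3.04680123e-04 -2.49197573e-01  9.68452620e-01 -1.47107770e-01]
 [ 0.00000000e+00  0.00000000e+00  0.00000000e+00  1.00000000e+00]]
```

View pics/w1.png

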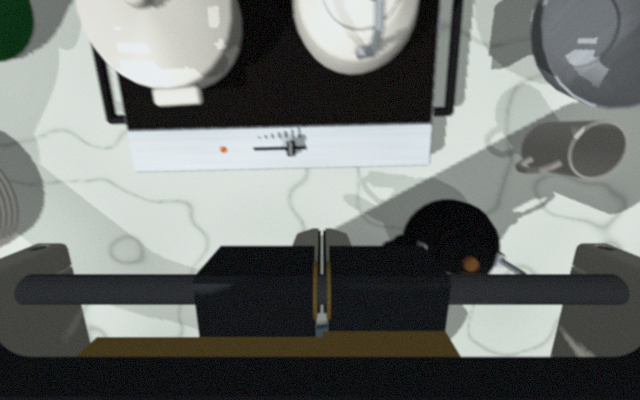

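The wrist view shows the strip's front edge from (135,170) to (430,163). The cap is at about (291,147), in a slot running from about (254,149) to (306,147). I'll back-project these.

```bash
cat > h.py <<'E'
import numpy as np
from scipy.spatial.transform import Rotation as R
from station import camera_model
def wrist_T(s):
    T=np.eye(4); T[:3,:3]=R.from_rotvec(s["ee_rot"]).as_matrix(); T[:3,3]=s["position"]
    return T@camera_model("wrist")["tool_from_camera"]
def back(K,T,px,z):
    d=T[:3,:3]@np.linalg.inv(K)@[px[0],px[1],1]; o=T[:3,3]
    return o+d*(z-o[2])/d[2]
E
python3 - <<'E'
from h import *
from station import ctrl
s=ctrl.get_state(); K=camera_model("wrist")["K"]; T=wrist_T(s)
a,b=[back(K,T,p,.05) for p in [(135,170),(430,163)]]; d=a-b
print(a,b,np.linalg.norm(d),"yaw",np.arctan2(-d[0],d[1]))
a2,b2=[back(K,T,p,.05) for p in [(128,128),(433,122)]]; d=a2-b2; print(np.linalg.norm(d),"yaw",np.arctan2(-d[0],d[1]))
for p in [(291,145),(291,148)]: print("cap",back(K,T,p,.0695))
print("slot",back(K,T,(254,149),.05),back(K,T,(306,147),.05))
E
python3 - <<'E'
import cv2
im=cv2.imread('pics/w1.png')[110:180,210:350]; cv2.imwrite('pics/w1c.png',cv2.resize(im,None,fx=5,fy=5,interpolation=3))
E
```

```text
[0.46165799 0.16336568 0.05      ] [ 0.38941922 -0.28158574  0.05      ] 0.45077733946025406 yaw -0.16094775626183347
0.44960589171830373 yaw -0.16562576444682003
cap [ 0.45529933 -0.08146346  0.0695    ]
cap [ 0.45116306 -0.08057634  0.0695    ]
slot [ 0.45902607 -0.02334094  0.05      ] [ 0.44757506 -0.1007678   0.05      ]
```

View pics/w1c.png

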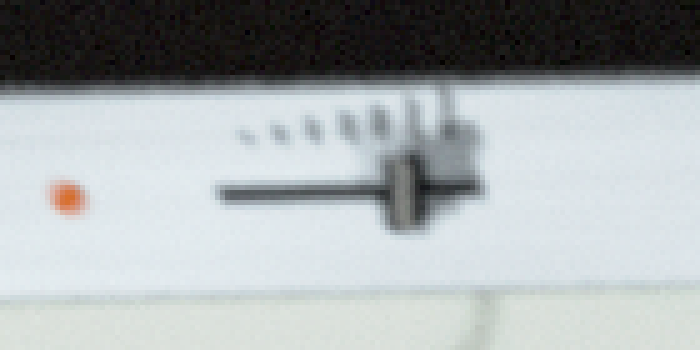

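Request:
play_rows(moves="-1 4.1 -1.2 -6 0.02; -1 4.1 -1.2 -12 0.02; -1 4.1 -1.2 -18 0.02; -1 4.1 -1.2 -22 0.02; -1 4.1 -1.2 -24 0.02")

```text
time: 2.92
position: [0.4429, -0.1256, 0.0948]
ee_rot: [-3.129, 0.261, 0.006]
contact_force: [0.2, -0.3, 0.6]
gripper_width: 0.008
finger_force: 0.0
```

Request:
play_rows(moves="-1 0 0 -1 0; -1 0 0 -2 0; -1 0 0 -2.3 0; -1 0 0 -2.3 0")

```text
time: 3.42
position: [0.4451, -0.1257, 0.0749]
ee_rot: [3.131, -0.258, 0.001]
contact_force: [0.7, 0.1, 0.1]
gripper_width: 0.003
finger_force: 0.0
```

Request:
play_rows(moves="-1 0.16 1 0 0; -1 0.33 2 0 0; -1 0.5 3 0 0; -1 0.65 4 0 0; -1 0.65 4 0 0")

```text
time: 4.05
position: [0.4515, -0.0845, 0.0745]
ee_rot: [-3.131, 0.256, -0.0]
contact_force: [-0.3, 0.7, -0.6]
gripper_width: 0.005
finger_force: 0.0
```

Request:
play_rows(moves="-1 0.16 1 0 0; -1 0.33 2 0 0; -1 0.41 2.5 0 0; -1 0.5 3 0 0; -1 0.5 3 0 0")

```text
time: 4.68
position: [0.4564, -0.0549, 0.0744]
ee_rot: [-3.13, 0.257, 0.0]
contact_force: [-0.2, 0.5, 0.4]
gripper_width: 0.005
finger_force: 0.0
```

Run:
```python
from station import ctrl, read_camera, spotter
import cv2, numpy as np
s=ctrl.get_state(); print(s["time"],s["position"],s["contact_force"])
im=read_camera("wrist"); cv2.imwrite("pics/w2.png",im[:,:,::-1])
for r in spotter.pinpoint("wrist","heat_top")[:3]: print(round(r["conf"],2),np.round(r["location"],3))
```

```text
4.675 [ 0.45635463 -0.05487955  0.07438752] [-0.16172205  0.51531718  0.35191964]
0.57 [ 0.458 -0.031  0.068]
```

View pics/w2.png

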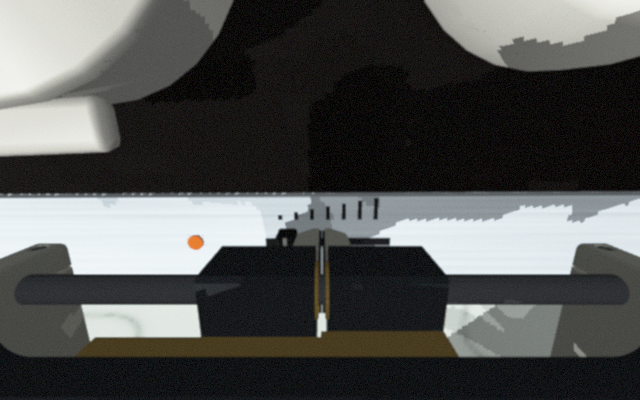

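The cap at about (288,236) is moving along with the fingers, and the slot's left end is at about (266,240). I'll keep pushing to the stop.

Request:
play_rows(moves="-1 0.08 0.5 0 0; -1 0.16 1 0 0; -1 0.16 1 0 0")

```text
time: 5.15
position: [0.4575, -0.0491, 0.0745]
ee_rot: [3.124, -0.253, -0.001]
contact_force: [-6.0, -20.1, -0.1]
gripper_width: 0.004
finger_force: 9.9
```

Request:
play_rows(moves="-1 0.05 0.3 0 0; -1 0.1 0.6 0 0; -1 0.1 0.6 0 0")

```text
time: 5.52
position: [0.4577, -0.0484, 0.0747]
ee_rot: [3.116, -0.248, -0.004]
contact_force: [-13.0, -43.8, -1.8]
gripper_width: 0.006
finger_force: 22.4
```

At the stop. I'll back off, rise and look at the slider and the kettle.

Request:
play_rows(moves="-1 -0.3 -2 0 0; -1 -0.4 -2.5 2 0; -1 -0.4 -3 8 0; -1 -2 -6 14 0; -1 -4 -8 20 0")

```text
time: 6.15
position: [0.4216, -0.1164, 0.2669]
ee_rot: [-3.131, 0.257, -0.0]
contact_force: [1.3, -0.5, 0.3]
gripper_width: 0.007
finger_force: 0.0
```

Request:
play_rows(moves="1 0 -3 6 0; 1 2 -5 10 0; 1 2 -5 10 0; 1 2 -5 10 0")

```text
time: 6.65
position: [0.4415, -0.1655, 0.364]
ee_rot: [-3.13, 0.257, 0.003]
contact_force: [-0.3, -0.7, -0.4]
gripper_width: 0.385
finger_force: 0.0
```

Run:
```python
from h import *
from station import ctrl, read_camera, spotter
import cv2
s=ctrl.get_state(); print(s["time"],s["position"],s["ee_rot"])
T=wrist_T(s);K=camera_model("wrist")["K"]
im=read_camera("wrist"); cv2.imwrite("pics/w3.png",im[:,:,::-1])
for c in ["wrist","top","scene"]:
    if c!="wrist": read_camera(c)
    for t in ["heat_top","kettle","kettle_grip"]:
        for r in spotter.pinpoint(c,t)[:4]: print(c,t,round(r["conf"],2),np.round(r["location"],3))
```

```text
6.65 [ 0.44148786 -0.16554912  0.36403362] [-3.12951462e+00  2.57438447e-01  2.81428368e-03]
wrist heat_top 0.58 [ 0.461 -0.025  0.065]
wrist kettle 0.93 [ 0.247 -0.303 -0.003]
wrist kettle 0.86 [ 0.608 -0.19   0.05 ]
wrist kettle_grip 0.9 [ 0.61  -0.191  0.213]
top kettle 0.68 [ 0.248 -0.302 -0.   ]
top kettle 0.64 [ 0.605 -0.192  0.049]
top kettle 0.55 [ 0.728  0.334 -0.001]
top kettle_grip 0.83 [ 0.603 -0.191  0.218]
top kettle_grip 0.58 [0.729 0.336 0.168]
top kettle_grip 0.55 [ 0.244 -0.304  0.161]
scene kettle 0.95 [ 0.246 -0.304 -0.001]
scene kettle 0.64 [ 0.729  0.332 -0.003]
scene kettle 0.59 [ 0.604 -0.194  0.048]
scene kettle_grip 0.81 [0.726 0.334 0.163]
scene kettle_grip 0.64 [ 0.244 -0.3    0.165]
scene kettle_grip 0.62 [ 0.609 -0.196  0.214]
```

View pics/w3.png

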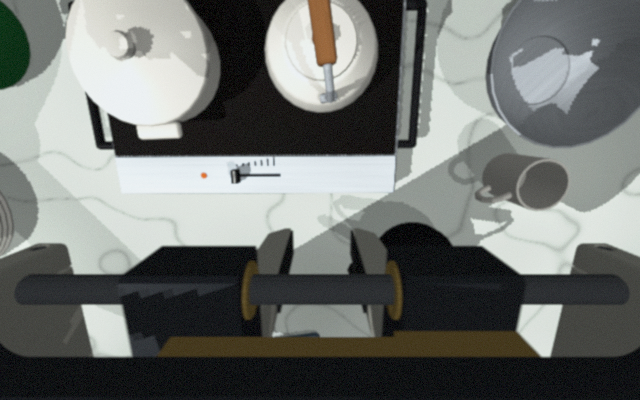

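The slider at (235,172) is now at the left end of its slot. The wooden grip runs from (326,64) up past (319,0). I'll move closer to see all of the grip and get its yaw.

Request:
play_rows(moves="1 4 -1 0 0; 1 7 -2 0 0; 1 7 -2 0 0; 1 7 -2 0 0")

```text
time: 7.75
position: [0.5115, -0.1861, 0.365]
ee_rot: [-3.131, 0.257, 0.002]
contact_force: [0.4, 0.6, 0.4]
gripper_width: 0.999
finger_force: 0.0
```

Run:
```python
from h import *
from station import ctrl, read_camera, spotter
import cv2
s=ctrl.get_state(); print(s["time"],s["position"],s["ee_rot"],s["gripper_width"])
T=wrist_T(s);K=camera_model("wrist")["K"]
im=read_camera("wrist"); cv2.imwrite("pics/w4.png",im[:,:,::-1])
for t in ["heat_top","kettle","kettle_grip"]:
    for r in spotter.pinpoint("wrist",t)[:2]: print(t,round(r["conf"],2),np.round(r["location"],3))
hsv=cv2.cvtColor(im,cv2.COLOR_RGB2HSV)
m=((hsv[...,0]<16)&(hsv[...,1]>110)&(hsv[...,2]>60)).astype(np.uint8); m[230:]=0
n,l,st,ce=cv2.connectedComponentsWithStats(m); i=1+st[1:,4].argmax(); print(st[i],ce[i])
ys,xs=np.nonzero(l==i)
P=np.array([back(K,T,p,.22)[:2] for p in zip(xs,ys)])
c,sz,a=cv2.minAreaRect(P.astype(np.float32)*1000); print("rect mm,deg",c,sz,a)
C=np.cov((P-P.mean(0)).T); w,v=np.linalg.eigh(C); print("axis",v[:,1],np.arctan(v[1,1]/v[0,1]))
print("tool yaw", np.arctan2(T[1,1],1), R.from_rotvec(s["ee_rot"]).as_matrix()[:,0])
```

```text
7.75 [ 0.51148227 -0.1860701   0.3649726 ] [-3.13066156e+00  2.57445727e-01  1.63533001e-03] 0.9988395790292404
kettle 0.9 [ 0.609 -0.19   0.052]
[ 297   57   29   85 1515] [311.12145215  98.41914191]
rect mm,deg (605.6224365234375, -193.2637939453125) (17.79398536682129, 78.20616149902344) 89.75035095214844
axis [-0.99993909  0.01103693] -0.011037157226433506
tool yaw 0.15518802637307488 [ 0.98656556 -0.16336234 -0.00106746]
```

View pics/w4.png

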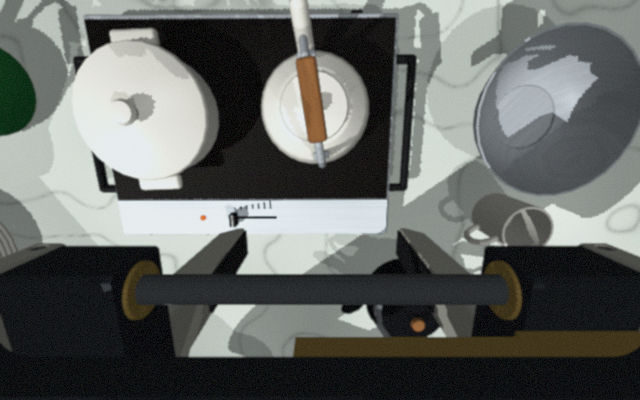

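The grip lies along world x, measured as 78 x 18 mm centred at (0.606, -0.193), with yaw about 0. That matches the given size and the networks. Next I turn, go above it and descend.

Request:
play_rows(moves="1 5 -0.4 0 0.16; 1 9.4 -0.7 -3 0.16; 1 9.4 -0.7 -7 0.16; 1 9.4 -0.7 -11 0.16; 1 9.4 -0.7 -11 0.16")

```text
time: 8.57
position: [0.6039, -0.1923, 0.252]
ee_rot: [-3.138, 0.007, 0.01]
contact_force: [0.4, 0.5, 0.6]
gripper_width: 0.996
finger_force: 0.0
```

Request:
play_rows(moves="1 0 0 -2 0; 1 0 0 -4 0; 1 0 0 -4.2 0; 1 0 0 -4.2 0")

```text
time: 9.07
position: [0.6067, -0.1937, 0.2154]
ee_rot: [3.14, -0.007, 0.004]
contact_force: [0.0, -0.5, 0.6]
gripper_width: 1.0
finger_force: 0.0
```

Request:
play_rows(moves="-1 0 0 0 0; -1 0 0 0 0; -1 0 0 0 0; -1 0 0 0 0; -1 0 0 0 0", squeeze=35)

```text
time: 9.7
position: [0.6059, -0.1932, 0.2132]
ee_rot: [-3.142, 0.007, 0.0]
contact_force: [-0.8, -0.1, -0.1]
gripper_width: 0.513
finger_force: 0.0
```

Request:
play_rows(moves="-1 0 0 0 0; -1 0 0 0 0; -1 0 0 0 0; -1 0 0 0 0")

```text
time: 10.2
position: [0.6059, -0.1928, 0.2131]
ee_rot: [-3.141, 0.006, 0.001]
contact_force: [-0.4, 2.6, 0.3]
gripper_width: 0.216
finger_force: 35.0
```

Request:
play_rows(moves="-1 0 0 0 0; -1 0 0 0.3 0; -1 0 0 0.8 0; -1 0 0 1.5 0; -1 0 0 1.5 0")

```text
time: 10.82
position: [0.6064, -0.1936, 0.229]
ee_rot: [3.141, -0.007, 0.002]
contact_force: [0.5, 0.5, -7.4]
gripper_width: 0.213
finger_force: 35.0
```

Request:
play_rows(moves="-1 0 0 1 0; -1 0 0 2.3 0; -1 0 0 3.6 0; -1 0 0 4.6 0; -1 0 0 5 0")

```text
time: 11.45
position: [0.6063, -0.1934, 0.2795]
ee_rot: [3.141, -0.007, 0.003]
contact_force: [0.9, -0.5, -7.0]
gripper_width: 0.216
finger_force: 35.0
```

Request:
play_rows(moves="-1 0 0 1 0; -1 0 0 2.3 0; -1 0 0 3.2 0; -1 0 0 3.5 0; -1 0 0 3.5 0")

```text
time: 12.08
position: [0.606, -0.1933, 0.3133]
ee_rot: [3.141, -0.007, 0.0]
contact_force: [0.9, -1.1, -7.3]
gripper_width: 0.209
finger_force: 35.0
```

Request:
play_rows(moves="-1 0 0 0 0; -1 0 0 0 0; -1 0 0 0 0; -1 0 0 0 0; -1 0 0 0 0")

```text
time: 12.7
position: [0.606, -0.1933, 0.3132]
ee_rot: [-3.142, 0.007, 0.0]
contact_force: [-0.6, -0.4, -6.6]
gripper_width: 0.21
finger_force: 35.0
```

Run:
```python
from station import ctrl, read_camera, spotter
import cv2, numpy as np
s=ctrl.get_state(); print(s["time"],s["position"],s["contact_force"],s["moment"],s["gripper_width"],s["finger_force"],abs(s["qvel"]).max())
for c in ["scene","top","wrist"]:
    im=read_camera(c); 
    if c=="scene": cv2.imwrite("pics/s5.png",im[:,:,::-1])
    for t in ["kettle","kettle_grip","heat_top"]:
        for r in spotter.pinpoint(c,t)[:3]: print(c,t,round(r["conf"],2),np.round(r["location"],3))
```

```text
12.7 [ 0.60597146 -0.19325986  0.31320315] [-0.56124918 -0.41638335 -6.63596063] [-0.01160214 -0.03692552  0.00779242] 0.21012661032442304 34.97593581676483 0.002738513153826162
scene kettle 0.82 [ 0.602 -0.191  0.151]
scene kettle 0.63 [ 0.729  0.333 -0.001]
scene kettle 0.61 [ 0.244 -0.305 -0.001]
scene kettle_grip 0.83 [0.728 0.333 0.164]
scene kettle_grip 0.8 [ 0.603 -0.194  0.316]
scene kettle_grip 0.56 [ 0.247 -0.303  0.163]
top kettle 0.76 [ 0.607 -0.195  0.15 ]
top kettle 0.72 [ 0.25  -0.299  0.001]
top kettle 0.69 [0.73  0.334 0.002]
top kettle_grip 0.91 [ 0.243 -0.304  0.162]
top kettle_grip 0.65 [ 0.609 -0.19   0.319]
top kettle_grip 0.62 [0.73  0.336 0.17 ]
top heat_top 0.55 [0.471 0.513 0.003]
wrist kettle 0.93 [ 0.611 -0.191  0.153]
wrist kettle_grip 0.83 [ 0.61  -0.193  0.316]
```

View pics/s5.png

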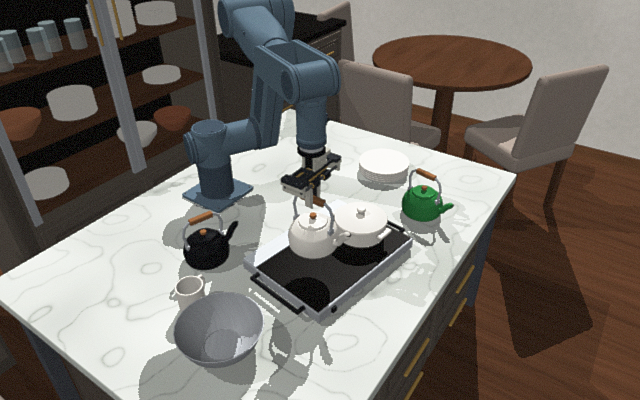

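The white kettle hangs level at about (313,235), with its underside at z ≈ 0.15, 10 cm above the glass. It is still, firmly held, and nothing else has moved.

```bash
python3 -c "
from station import ctrl
print(ctrl.finish_job())"
```

```text
the job is handed in; nothing more can be done
None
```

The heat control was pushed to its off stop first; the white kettle is now held level and still about 10 cm above the glass, nothing else visibly moved, and the job is handed in (no verdict was returned).

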